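Draw the long valve stem out of the filter tray

ROBOT

A 6-joint arm with a two-finger parallel gripper is mounted at the origin on the work surface. World frame = base frame: x ahead of the robot, y to its left, z up, the work surface at z = 0. Lengths are in m, angles in rad, forces in N, time in s.
With the tool pointing down it reaches from about 0.325 to 0.9 m from the base axis. Payload 6.1 kg.
Tool frame: the origin (TCP) lies between the finger pads; the fingertips stand robot.tcp_to_tips ahead of it and the grasp point (between the pads) lies 8 mm behind it (robot.tcp_to_tips is the distance from the TCP to the fingertips, in m); x points along the fingers, y is the direction in which the jaws open and shut, and the axes are right-handed (so a half turn about x gives the same grasp; the last joint's range is limited). The gripper opens to 85 mm and grips with 20 to 120 N. Pads are 22 mm wide; open, the fingers measure 114 mm over their backs; the gripper's body (76 mm by 85 mm) begins 54 mm behind the grasp point. The pads swing forward as they close: fully open they stand 13 mm farther back than shut.
Start: joints at [-1.338, 0.22, 1.526, -0, 1.395, -0.126], TCP at [0.219, -0.585, 0.21] pointing down, gripper open.
Joint ranges: [-2.98, 2.98], [-0.91, 2.08], [0.09, 2.57], [-1.24, 4.39], [0.2, 2.65], [-2.68, 2.68]. Speed limits (rad/s): [2.57, 2.57, 3.01, 3.14, 3.14, 3.14].

INTERFACE

Orientations are given as a unit quaternion [x, y, z, w].
In Python, from workcell import robot gives the robot as it stands.
- The arm moves only by the tool send_rows, never from a script. Its argument "motion" is a list of rows, each an object of numbers: "claw": the opening in per cent of the stroke, from 0 (shut) to 100 (fully open); "tx", "ty", "tz": the shift along the tool's x, y, z in mm; "wx", "wy", "wz": the turn, a rotation vector about the tool's x, y, z in degrees. In form: [{"claw": .., "tx": .., "ty": .., "tz": .., "wx": .., "wy": .., "wz": ..}, ...]. A call has 1 to 10 rows; each row shifts and turns the commanded pose from where the row before left it, along the tool's axes as they then stand; what a row does not reach is not made up. A row lasts 1/8 s, in which the tool goes at most 62.5 mm and 10.7 degrees, less where a joint would pass 70% of its speed; a pose out of reach is approached as far as the arm can. A call is refused whole if a number of a shift passes 62.5 or a number of a turn 10.7, either way. A call with a gripper value outside its range is refused whole. The fingers move at their own pace and stop on an object; "grip_force" is the grip in N (left out, the last holds). Time passes only in rows, so rows that do not move let the fingers close. It gives the time, the measured TCP pose, the force and the opening at its end, in the units of the state.
- robot.get_state(): the state, without advancing time (a new reading comes with each control period).
- robot.get_image(name): name is "scene" or "top"; returns the picture (480x640x3 uint8, blue, green, red); there is no depth.
- robot.calibration(name): a dict with "fx", "fy", "cx", "cy" (pixels), "rvec" (rotation vector, rad) and "tvec" (3), from world to camera coordinates, as OpenCV has them. Camera axes: x right, y down, z forward; pixel columns grow to the right and rows downward; lengths in m; the calibration is good to about 2 mm. A picture is of the moment at which its call begins. calibration takes no time and is no camera call.
- robot.job_done(): hands the job in, once; it reports no verdict.
The state is a dict: "time": time; "q": joint angles; "joint_velocities": joint speeds; "tau": joint torques, N m; "tool_pos": TCP position; "tcp_rot": TCP orientation; "ft_force": force on the tool from outside, world axes, zero at the start; "ft_torque": the same for the moment, N m; "grip_width": opening from 0.0 (shut) to 1.0 (fully open).
Only numpy, scipy, OpenCV 4.12 (cv2) and the standard library are available. Lean on these libraries where they do the work, as an engineer would, in place of code of your own. Each camera call takes 0.05 s, during which the arm holds its last target.

TASK

The skimmer's long valve stem lies inside the shallow filter tray and is longer than the opening in the tray's cover: take hold of it through the opening, tilt it, draw it out one end first, and never force it or the robot against the tray. Finish still holding it, level and still, over the opening so that it drips back into the tray, with every part of it at least 6 cm above the cover and touching nothing but the gripper. Leave the bottle, the cup and the jar beside the tray alone.

Things in the scene. Friction and masses are not known exactly. Their poses are not given: they have to be found in the camera images.
- tray: Fixed shallow tray: clear walls and grey floor 6 mm thick, white cover. Outside 202 (x) by 432 (y) by 96 mm high, inside 190 by 420 mm; origin at the centre of its underside on the bench, z up, long side along its y. Two clear cross ribs, 8 mm thick, stand across the whole inside at y = +72 and -72 mm, tops 50 mm above the bench; the stem lies on them.
- opening (a point): Centre of the one rectangular opening in the middle of the cover, 160 (tray x) by 200 mm (tray y), at the level of the cover's top. The cover is 6 mm thick: underside 90, top 96 mm above the bench. Axes as the tray's.
- stem: Loose valve stem, about 0.18 kg, 280 mm long: black square bar 20 by 20 mm along its own y, white star knob at its +y end. Origin on the bar's axis at mid-length (12 mm white band). At the start it lies flat on both ribs, axis 60 mm above the bench, roughly along the tray's y (knob to +y), both ends under the cover with at least 40 mm free beyond each to slide it lengthwise.
- knob_end (a point): Point on the stem's axis in the outer face of the white six-lobed knob (stem y = +140 mm). The knob is 30 mm across, over the lobes, and spans stem y = +120 to +140 mm.
- foot_end (a point): Point on the stem's axis at the plain foot end (stem y = -140 mm).
- additive: Closed grey bottle standing beside the tray, 56 mm across, 130 mm high; origin at the centre of its underside. Leave alone.
- media_cup: Open clear cup, 70 mm across the rim, 70 mm high, standing beside the tray; origin at the centre of its underside. Leave alone.
- test_jar: Small amber jar, 48 mm across, 60 mm high, standing beside the tray; origin at the centre of its underside. Leave alone.

How it is judged:
By the outcome, as a careful person would: the job done as asked, in the order asked, and still so for the second after the job is handed in, while the arm keeps its last pose, push and grip.
It also fails if it takes over 43 s, if anything falls off the work surface, if the arm or the gripper's body presses on something with over 40 N, if the wrist force passes 120 N, or if a joint passes its speed limit or range.

## Working session

There is one attempt and no reset: what is moved stays moved. The work goes in short steps, Python scripts to look and compute and a tool call to move; the robot and the scene stay as the last step left them, time stands still between calls to the robot, and variables do not carry over. Pictures are saved under pics/ and viewed, and the job is handed in when it is done.

Besides the shell and the picture viewer there is one more tool, called after "Emit:" as name(argument=value, ...), one argument or row to a line, values as JSON. send_rows: Moves the arm, as the interface text tells. Its arguments: {"type":"object","properties":{"motion":{"type":"array","items":{"type":"object","properties":{"claw":{"type":"number"},"tx":{"type":"number"},"ty":{"type":"number"},"tz":{"type":"number"},"wx":{"type":"number"},"wy":{"type":"number"},"wz":{"type":"number"}}}},"grip_force":{"type":"number"}},"required":["motion"]}

```bash
ls; mkdir -p pics; python3 - <<'E'
from workcell import robot
import cv2
for n in("scene","top"):
    cv2.imwrite(f"pics/{n}0.png",robot.get_image(n)); print(n,robot.calibration(n))
print(robot.get_state()); print(robot.tcp_to_tips)
E
```

```text
pics
scene {'fx': 524.6803528346869, 'fy': 524.6803528346869, 'cx': 321.06436822295893, 'cy': 238.33163746193057, 'rvec': array([ 1.17959134,  2.2820885 , -0.98786906]), 'tvec': array([ 0.31274569, -0.28708837,  1.28628678])}
top {'fx': 549.4126093795564, 'fy': 549.4126093795564, 'cx': 325.5516415493407, 'cy': 241.15630035469798, 'rvec': array([ 2.15152159, -2.1561128 ,  0.18211755]), 'tvec': array([0.01406326, 0.64779584, 0.96333798])}
{'time': 0.1, 'q': array([-1.33807936e+00,  2.21123528e-01,  1.52750667e+00,  2.11012241e-05,
        1.39467876e+00, -1.26093172e-01]), 'joint_velocities': array([-0.00075467, -0.00019613, -0.000826  , -0.00082426, -0.00118865,
       -0.00148842]), 'tau': array([ 2.07457042e-04, -4.98244679e+01, -3.90546119e+01, -2.23952024e-04,
        5.73164929e-03,  8.76235788e-06]), 'tool_pos': array([ 0.21934894, -0.58463021,  0.20871808]), 'tcp_rot': array([-0.69573271, -0.12678412,  0.69578272, -0.12557145]), 'ft_force': array([ 0.36853959,  0.18747006, -1.20383139]), 'ft_torque': array([-0.01818199, -0.02398287,  0.02598471]), 'grip_width': 0.9989302737753023}
0.011
```

View pics/scene0.png

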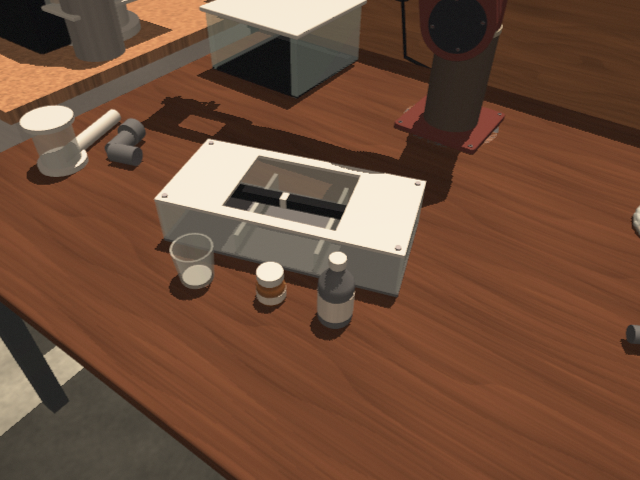

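View pics/top0.png

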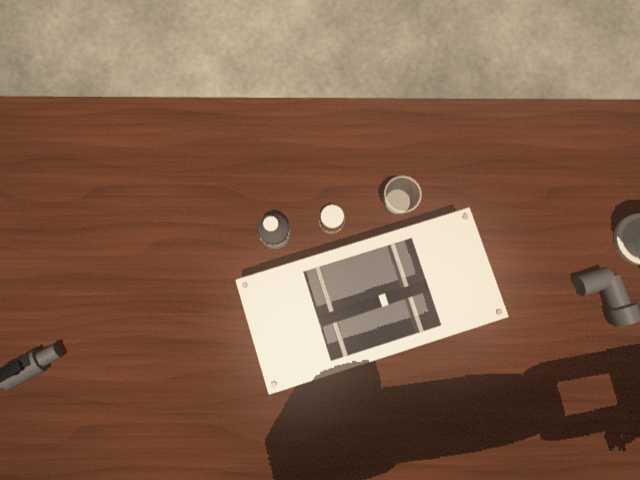

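The scene view shows the cover with the black stem and its white band (285,200), with the cup, jar and bottle on the far side of the tray. The top view shows the cover corners near (237,280), (470,208), (508,316) and (268,393), the opening, and the band at about (383,300).

```bash
cat > h.py <<'E'
import numpy as np, cv2
from workcell import robot
from scipy.spatial.transform import Rotation as R
def cam(n):
    c=robot.calibration(n); K=np.array([[c['fx'],0,c['cx']],[0,c['fy'],c['cy']],[0,0,1.]])
    return K,np.array(c['rvec']),np.array(c['tvec'])
def ray(n,uv):
    K,r,t=cam(n); M=cv2.Rodrigues(r)[0]
    return -M.T@t, M.T@np.linalg.inv(K)@np.array([uv[0],uv[1],1.])
def onz(n,uv,z):
    o,d=ray(n,uv); return o+d*(z-o[2])/d[2]
def proj(n,p):
    K,r,t=cam(n); return cv2.projectPoints(np.array(p,float).reshape(-1,1,3),r,t,K,None)[0].reshape(-1,2)
E
python3 - <<'E'
from h import *
im=cv2.imread('pics/top0.png')
hsv=cv2.cvtColor(im,cv2.COLOR_BGR2HSV)
m=((hsv[...,1]<70)&(hsv[...,2]>170)).astype(np.uint8); m[:190]=0
n,l,s,c=cv2.connectedComponentsWithStats(m)
for i in range(1,n):
    if s[i,4]>20: print(s[i],c[i])
k=1+np.argmax(s[1:,4]); cs,hi=cv2.findContours((l==k).astype(np.uint8),cv2.RETR_CCOMP,cv2.CHAIN_APPROX_NONE)
for q in cs:
    if cv2.contourArea(q)<3000: continue
    r=cv2.minAreaRect(q);b=cv2.boxPoints(r)
    w=np.array([onz('top',p,.096) for p in b]); print(b.round(1).tolist()); print(w.round(4).tolist(),'ctr',w.mean(0).round(4),'sides',np.linalg.norm(w-np.roll(w,1,0),axis=1).round(4))
    e=w-np.roll(w,1,0); print(np.degrees(np.arctan2(e[:,1],e[:,0])))
o,_=ray('top',(0,0));print('cam',o)
print('cam scene',ray('scene',(0,0))[0])
big=cv2.resize(im[190:400,230:515],None,fx=2.8,fy=2.8,interpolation=cv2.INTER_CUBIC);cv2.imwrite('pics/crop0.png',big)
E
```

```text
[384 190  26  24 466] [397.06866953 201.13304721]
[321 205  23  23 424] [331.79245283 215.94103774]
[  236   208   272   187 19196] [368.97145239 298.88961242]
[263 216  15  15 184] [270.16304348 223.14130435]
[617 236  23  28 176] [626.97159091 251.94318182]
[379 293  10  14  87] [383.14942529 299.82758621]
[[231.6999969482422, 280.29998779296875], [470.8999938964844, 202.6999969482422], [507.79998779296875, 316.5], [268.6000061035156, 394.1000061035156]]
[[0.5724, 0.1761, 0.096], [0.7097, -0.2454, 0.096], [0.5087, -0.301, 0.096], [0.3811, 0.1102, 0.096]] ctr [ 0.5429 -0.065   0.096 ] sides [0.2023 0.4433 0.2085 0.4306]
[  19.00262807  -71.9567865  -164.5512603   107.24520318]
[[301.3999938964844, 271.1000061035156], [413.3999938964844, 235.8000030517578], [441.8999938964844, 326.0], [329.8999938964844, 361.3999938964844]]
[[0.588, 0.0559, 0.096], [0.6502, -0.1411, 0.096], [0.493, -0.186, 0.096], [0.4344, 0.0071, 0.096]] ctr [ 0.5414 -0.066   0.096 ] sides [0.1612 0.2066 0.1634 0.2019]
[  17.60609072  -72.49028151 -164.06194046  106.88904421]
cam [0.49851849 0.03357964 1.04795468]
cam scene [1.12174905 0.38554725 0.6540609 ]
```

View pics/crop0.png

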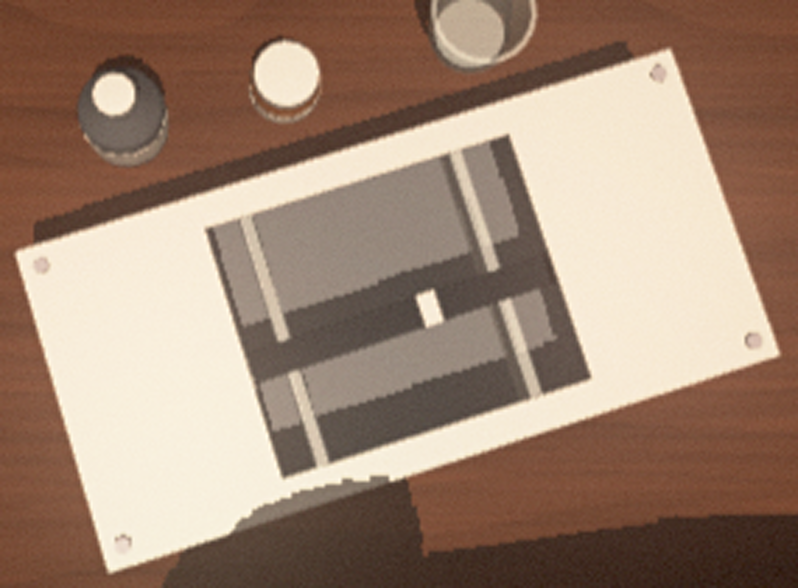

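```bash
python3 - <<'E'
from h import *
im=cv2.imread('pics/top0.png')
a=im[230:365,295:445].astype(float); a=np.clip((a/110)**.5*255,0,255).astype(np.uint8)
cv2.imwrite('pics/top_z.png',cv2.resize(a,None,fx=4,fy=4,interpolation=cv2.INTER_CUBIC))
im=cv2.imread('pics/scene0.png')
a=im[135:295,150:435].astype(float); a=np.clip((a/200)**.5*255,0,255).astype(np.uint8)
cv2.imwrite('pics/scene_z.png',cv2.resize(a,None,fx=2.8,fy=2.8,interpolation=cv2.INTER_CUBIC))
f=lambda p:((p[0]+.5)/2.8-.5+230,(p[1]+.5)/2.8-.5+190)
for Q in ([(208,228),(509,135),(591,378),(282,477)],[(16,250),(670,48),(779,355),(108,573)]):
    w=np.array([onz('top',f(p),.096) for p in Q]); e=w-np.roll(w,1,0)
    print(w.round(4).tolist(),w.mean(0),np.linalg.norm(e,axis=1),np.degrees(np.arctan2(e[:,1],e[:,0])))
print('band',onz('top',(383.15,299.83),.07))
E
```

```text
[[0.5881, 0.0514, 0.096], [0.6464, -0.1375, 0.096], [0.4952, -0.184, 0.096], [0.4366, 0.0062, 0.096]] [ 0.54156593 -0.06599528  0.096     ] [0.15808409 0.19769239 0.1581313  0.19908021] [  16.60192348  -72.85307246 -162.89505737  107.13129358]
[[0.5747, 0.1698, 0.096], [0.7022, -0.2416, 0.096], [0.5088, -0.3011, 0.096], [0.3807, 0.1108, 0.096]] [ 0.5416168  -0.06552153  0.096     ] [0.20269771 0.43077543 0.20233787 0.4314169 ] [  16.91161091  -72.77386114 -162.90734444  107.2735956 ]
band [ 0.5391343  -0.08876807  0.07      ]
```

View pics/top_z.png

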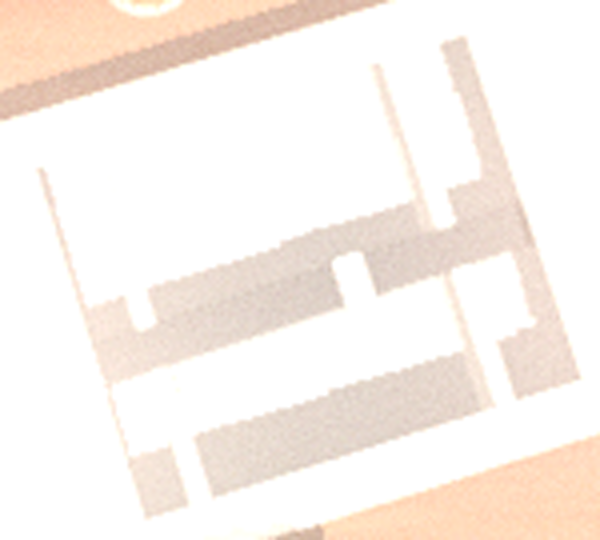

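View pics/scene_z.png

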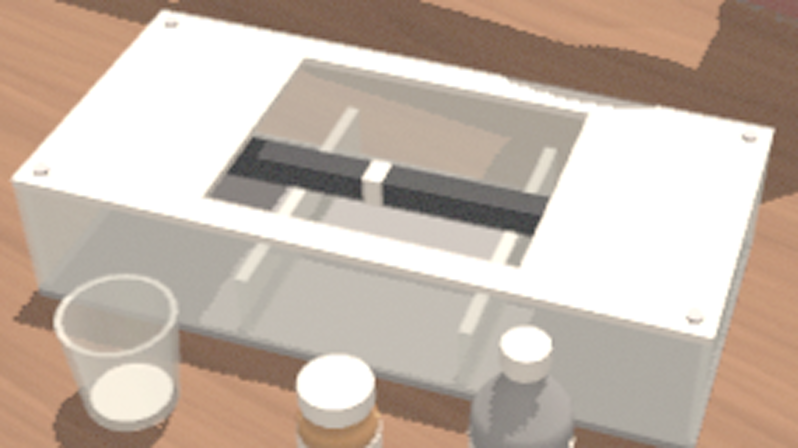

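```bash
python3 - <<'E'
from h import *
c=np.array([.5416,-.0657]);u=np.array([-.2957,.9553]);v=np.array([.9553,.2957])
def st(w): d=w[:2]-c; return (1000*np.array([d@u,d@v])).round(1)
f=lambda p:((p[0]+.5)/4-.5+295,(p[1]+.5)/4-.5+230)
for p in [(115,382),(510,254),(105,325),(525,200)]: print('top',st(onz('top',f(p),.07)))
g=lambda p:((p[0]+.5)/2.8-.5+150,(p[1]+.5)/2.8-.5+135)
for p in [(268,139),(548,195),(260,160),(545,213)]: print('scene',st(onz('scene',g(p),.07)))
im=cv2.imread('pics/top0.png').max(2)
for col in (325,345,360,372,395,405,415,425):
    print(col,im[262:335,col].tolist())
im=cv2.imread('pics/scene0.png').max(2)
m=((im<50)).astype(np.uint8)*255; k=np.zeros_like(m);k[175:225,225:350]=m[175:225,225:350]
n,l,s,cc=cv2.connectedComponentsWithStats(k)
print(s[1:][s[1:,4]>40])
cv2.imwrite('pics/m.png',cv2.resize(k[170:230,220:355],None,fx=5,fy=5,interpolation=0))
S=robot.get_state();print(R.from_quat(S['tcp_rot']).as_matrix().round(3))
E
```

```text
top [ 93.2 -19.8]
top [-91.5 -18.7]
top [90.   5.3]
top [-105.7    2.1]
scene [-99.4 -15.3]
scene [ 91.1 -18.9]
scene [-95.1   7.1]
scene [94.1 -1.1]
325 [248, 249, 233, 160, 153, 153, 152, 151, 153, 150, 156, 154, 154, 154, 155, 158, 153, 157, 155, 153, 153, 156, 150, 177, 207, 209, 207, 210, 212, 213, 214, 214, 217, 212, 211, 209, 196, 182, 166, 152, 149, 140, 100, 102, 102, 104, 104, 104, 104, 108, 104, 105, 102, 101, 102, 102, 104, 107, 107, 107, 102, 105, 103, 131, 162, 169, 166, 166, 163, 167, 167, 165, 165]
345 [152, 152, 150, 150, 148, 151, 149, 153, 149, 149, 149, 154, 154, 152, 150, 153, 150, 152, 150, 153, 153, 156, 151, 155, 153, 155, 154, 154, 154, 157, 158, 152, 151, 157, 155, 131, 98, 96, 96, 94, 95, 95, 93, 95, 90, 87, 90, 93, 91, 93, 94, 91, 94, 94, 96, 98, 104, 135, 156, 159, 160, 157, 160, 160, 161, 162, 159, 158, 160, 159, 161, 159, 162]
360 [150, 150, 151, 152, 150, 151, 149, 148, 151, 148, 148, 154, 150, 147, 152, 152, 152, 152, 151, 151, 154, 149, 152, 154, 154, 153, 151, 153, 153, 155, 136, 95, 92, 91, 87, 92, 94, 93, 92, 88, 83, 87, 90, 87, 87, 81, 84, 87, 87
[... 1257 characters left out ...]
, 95, 95, 96, 95, 91, 95, 94, 95, 98, 118, 155, 157, 152, 154, 156, 155, 155, 159, 163, 177, 199, 216, 224, 226, 225, 226, 225, 225, 225, 221, 203, 204, 200, 183, 146, 115, 110, 104, 103, 104, 103, 103, 105, 104, 105, 102, 102, 164, 238]
425 [247, 247, 246, 248, 246, 246, 246, 247, 248, 248, 247, 248, 249, 249, 249, 239, 188, 139, 117, 102, 90, 85, 85, 88, 88, 93, 100, 95, 101, 100, 98, 99, 99, 101, 103, 94, 103, 112, 107, 112, 129, 153, 154, 155, 155, 155, 158, 160, 154, 140, 100, 95, 97, 98, 96, 95, 99, 99, 97, 97, 96, 98, 95, 95, 95, 96, 91, 106, 193, 249, 248, 247, 246]
[[231 184  51  22 655]
 [287 195  59  24 805]]
[[-0.     0.351 -0.936]
 [ 0.002 -0.936 -0.351]
 [-1.    -0.002 -0.   ]]
```

View pics/m.png

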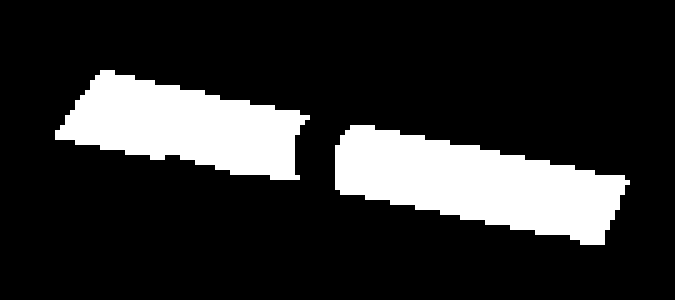

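```bash
python3 - <<'E'
from h import *
c=np.array([.5416,-.0657]);u=np.array([-.2957,.9553]);v=np.array([.9553,.2957])
def st(w): d=w[:2]-c; return (1000*np.array([d@u,d@v]))
im=cv2.imread('pics/scene0.png').max(2)
A=[];B=[]
for col in list(range(244,278))+list(range(294,340)):
    r=np.where(im[180:222,col]<50)[0]+180
    A.append(st(onz('scene',(col,r[0]-.5),.07)));B.append(st(onz('scene',(col,r[-1]+.5),.05)))
for n,q in(('far top',A),('near bot',B)):
    q=np.array(q);print(n,np.polyfit(q[:,0],q[:,1],1),np.degrees(np.polyfit(q[:,0],q[:,1],1)[0]))
im=cv2.imread('pics/top0.png').max(2).astype(float)
q=[]
for col in list(range(334,378))+list(range(391,402)):
    y=int(round(325+(col-325)*-.3216))
    seg=im[y-10:y+9,col]; i=np.where((seg[:-1]<125)&(seg[1:]>=125))[0]
    if len(i): i=i[-1]; q.append(st(onz('top',(col,y-10+i+(125-seg[i])/(seg[i+1]-seg[i])),.07)))
q=np.array(q);print(np.polyfit(q[:,0],q[:,1],1),np.degrees(np.polyfit(q[:,0],q[:,1],1)[0]))
im2=cv2.imread('pics/scene0.png')
m=(im2.min(2)>120).astype(np.uint8);k=np.zeros_like(m);k[188:212,275:298]=m[188:212,275:298]
M=cv2.moments(k);print('band scene',M['m10']/M['m00'],M['m01']/M['m00'],st(onz('scene',(M['m10']/M['m00'],M['m01']/M['m00']),.066)))
print('band top',st(onz('top',(383.15,299.83),.07)))
E
```

```text
far top [ -0.01570928 -14.92145878] -0.900075227679934
near bot [-0.02713049  1.20852957] -1.5544625399992817
[ -0.0239095  -19.63839888] -1.3699132448194793
band scene 284.3333333333333 195.50877192982455 [-21.79805211 -12.14164971]
band top [-21.30782145  -9.17670977]
```

Emit:
send_rows(
  motion=[
    {"claw": 55,"ty": -40,"tz": -45},
    {"ty": -40,"tz": -45},
    {"ty": -40,"tz": -45},
    {"ty": -40,"tz": -45},
    {"ty": -40,"tz": -45},
    {"ty": -40,"tz": -45},
    {"ty": -40,"tz": -45},
    {"ty": -40,"tz": -45},
    {"ty": -40,"tz": -45},
    {"ty": -40,"tz": -45},
  ],
)

```text
schema error: expected keys claw, tx, ty, tz, wx, wy, wz
```

Emit:
send_rows(
  motion=[
    {"claw": 55,"wx": -10},
    {"wx": -10},
    {"wx": -10},
    {"wx": -10},
    {"wx": -10},
    {"wx": -10},
    {"wx": -10},
    {"wx": -10},
    {"wx": -8},
    {"claw": 55},
  ],
)

```text
schema error: expected keys claw, tx, ty, tz, wx, wy, wz
```

```bash
cat >> h.py <<'E'
C=np.array([.5416,-.0657]);U=np.array([-.2957,.9553]);V=np.array([.9553,.2957])
a=np.radians(108.5); SD=np.array([np.cos(a),np.sin(a),0])
def status():
    S=robot.get_state(); M=R.from_quat(S['tcp_rot']).as_matrix(); p=np.array(S['tool_pos'])
    g=p-.008*M[:,0]
    d=g[:2]-C
    print('t',round(S['time'],2),'tcp',p.round(4),'grasp uvz mm',(1000*np.array([d@U,d@V,g[2]])).round(1),'w',round(S['grip_width'],3))
    print('tool x',M[:,0].round(3),'y',M[:,1].round(3),'yang',np.degrees(np.arctan2(M[1,1],M[0,1])).round(2),'pitch',np.degrees(np.arcsin(-M[2,2])).round(2))
    print('F',np.array(S['ft_force']).round(1),'T',np.array(S['ft_torque']).round(2),'q',np.array(S['q']).round(2))
    return p,M,g
def need(uvz):  # grasp target in tray u,v,z mm -> tool shift mm
    p,M,g=status(); w=np.append(C+U*uvz[0]/1000+V*uvz[1]/1000,uvz[2]/1000)
    print('shift tool mm',(M.T@(w-g)*1000).round(1))
E
python3 - <<'E'
from h import *
need((47,-9.6,200))
cv2.imwrite('pics/top1.png',robot.get_image('top'))
E
```

```text
t 0.1 tcp [ 0.2193 -0.5846  0.2087] grasp uvz mm [-400.5 -461.3  216.7] w 0.999
tool x [-0.     0.002 -1.   ] y [ 0.351 -0.936 -0.002] yang -69.44 pitch 0.01
F [ 0.4  0.2 -1.2] T [-0.02 -0.02  0.03] q [-1.34  0.22  1.53  0.    1.39 -0.13]
shift tool mm [  17.5 -420.2 -477.1]
```

View pics/top1.png

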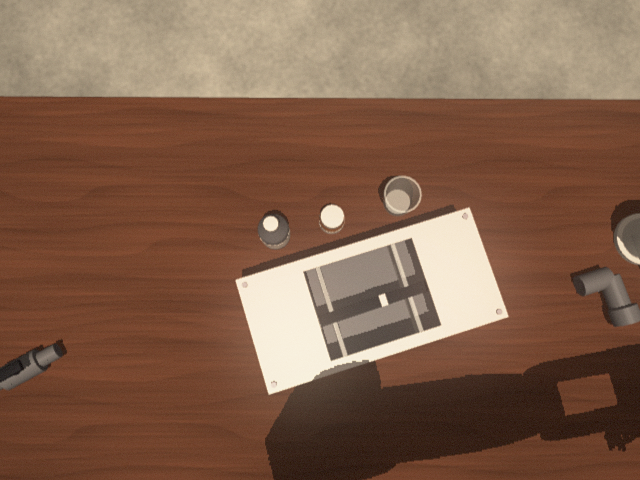

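All seven keys are required in every row, so both calls were refused. The picture is unchanged.

Emit:
send_rows(
  motion=[
    {"claw": 55,"tx": 0,"ty": -40,"tz": -45,"wx": 0,"wy": 0,"wz": 0},
    {"claw": 55,"tx": 0,"ty": -40,"tz": -45,"wx": 0,"wy": 0,"wz": 0},
    {"claw": 55,"tx": 0,"ty": -40,"tz": -45,"wx": 0,"wy": 0,"wz": 0},
    {"claw": 55,"tx": 0,"ty": -40,"tz": -45,"wx": 0,"wy": 0,"wz": 0},
    {"claw": 55,"tx": 0,"ty": -40,"tz": -45,"wx": 0,"wy": 0,"wz": 0},
    {"claw": 55,"tx": 0,"ty": -40,"tz": -45,"wx": 0,"wy": 0,"wz": 0},
    {"claw": 55,"tx": 0,"ty": -40,"tz": -45,"wx": 0,"wy": 0,"wz": 0},
    {"claw": 55,"tx": 0,"ty": -40,"tz": -45,"wx": 0,"wy": 0,"wz": 0},
    {"claw": 55,"tx": 0,"ty": -40,"tz": -45,"wx": 0,"wy": 0,"wz": 0},
    {"claw": 55,"tx": 0,"ty": -40,"tz": -45,"wx": 0,"wy": 0,"wz": 0},
  ],
)

```text
time: 1.4
tool_pos: [0.5009, -0.0507, 0.2097]
tcp_rot: [0.696, 0.126, -0.696, 0.126]
ft_force: [0.2, -0.9, 0.2]
grip_width: 0.549
```

Emit:
send_rows(
  motion=[
    {"claw": 55,"tx": 0,"ty": 0,"tz": 0,"wx": -10,"wy": 0,"wz": 0},
    {"claw": 55,"tx": 0,"ty": 0,"tz": 0,"wx": -10,"wy": 0,"wz": 0},
    {"claw": 55,"tx": 0,"ty": 0,"tz": 0,"wx": -10,"wy": 0,"wz": 0},
    {"claw": 55,"tx": 0,"ty": 0,"tz": 0,"wx": -10,"wy": 0,"wz": 0},
    {"claw": 55,"tx": 0,"ty": 0,"tz": 0,"wx": -10,"wy": 0,"wz": 0},
    {"claw": 55,"tx": 0,"ty": 0,"tz": 0,"wx": -10,"wy": 0,"wz": 0},
    {"claw": 55,"tx": 0,"ty": 0,"tz": 0,"wx": -10,"wy": 0,"wz": 0},
    {"claw": 55,"tx": 0,"ty": 0,"tz": 0,"wx": -10,"wy": 0,"wz": 0},
    {"claw": 55,"tx": 0,"ty": 0,"tz": 0,"wx": -8,"wy": 0,"wz": 0},
    {"claw": 55,"tx": 0,"ty": 0,"tz": 0,"wx": 0,"wy": 0,"wz": 0},
  ],
)

```text
time: 2.65
tool_pos: [0.5001, -0.0526, 0.2094]
tcp_rot: [0.413, 0.574, -0.413, 0.574]
ft_force: [0.1, -0.1, -0.6]
grip_width: 0.55
```

```bash
python3 - <<'E'
from h import *
need((47,-9.6,150))
cv2.imwrite('pics/scene2.png',robot.get_image('scene'))
E
```

```text
t 2.65 tcp [ 0.5001 -0.0526  0.2094] grasp uvz mm [ 24.8 -35.7 217.4] w 0.55
tool x [-0.001  0.    -1.   ] y [ 0.948  0.317 -0.   ] yang 18.49 pitch 0.02
F [ 0.1 -0.1 -0.6] T [ 0.03  0.02 -0.03] q [-0.26 -0.07  1.84  0.    1.38 -0.58]
shift tool mm [ 67.4  26.7 -21.6]
```

View pics/scene2.png

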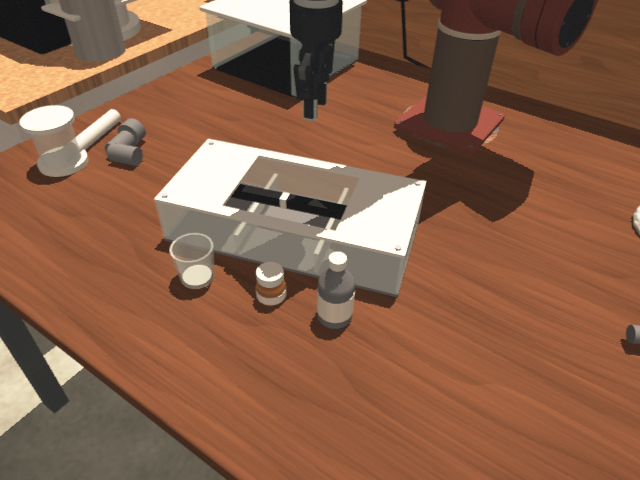

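The gripper hangs above the tray (tips near (312,115)) with the jaws turned across the stem. Next I centre it and descend partway.

Emit:
send_rows(
  motion=[
    {"claw": 55,"tx": 0,"ty": 14,"tz": -11,"wx": 0,"wy": 0,"wz": 0},
    {"claw": 55,"tx": 0,"ty": 12.7,"tz": -10.6,"wx": 0,"wy": 0,"wz": 0},
    {"claw": 55,"tx": 35,"ty": 0,"tz": 0,"wx": 0,"wy": 0,"wz": 0},
    {"claw": 55,"tx": 35,"ty": 0,"tz": 0,"wx": 0,"wy": 0,"wz": 0},
    {"claw": 55,"tx": 27,"ty": 0,"tz": 0,"wx": 0,"wy": 0,"wz": 0},
    {"claw": 55,"tx": 0,"ty": 0,"tz": 0,"wx": 0,"wy": 0,"wz": 0},
    {"claw": 55,"tx": 0,"ty": 0,"tz": 0,"wx": 0,"wy": 0,"wz": 0},
  ],
)

```text
time: 3.58
tool_pos: [0.5198, -0.0232, 0.1138]
tcp_rot: [0.413, 0.574, -0.412, 0.575]
ft_force: [0.8, 0.6, 0.4]
grip_width: 0.55
```

```bash
python3 - <<'E'
from h import *
need((47,-9.6,60))
for n in('scene','top'):
    im=robot.get_image(n); cv2.imwrite(f'pics/{n}3.png',cv2.resize(im[100:300,150:450] if n=='scene' else im[190:400,230:515],None,fx=2.6,fy=2.6,interpolation=cv2.INTER_CUBIC))
E
```

```text
t 3.58 tcp [ 0.5198 -0.0232  0.1138] grasp uvz mm [ 47.   -8.3 121.8] w 0.55
tool x [ 0.001 -0.    -1.   ] y [0.948 0.319 0.001] yang 18.58 pitch -0.03
F [0.8 0.6 0.4] T [0.04 0.   0.04] q [-0.2   0.06  1.89  0.    1.19 -0.52]
shift tool mm [61.8 -1.4 -0. ]
```

View pics/scene3.png

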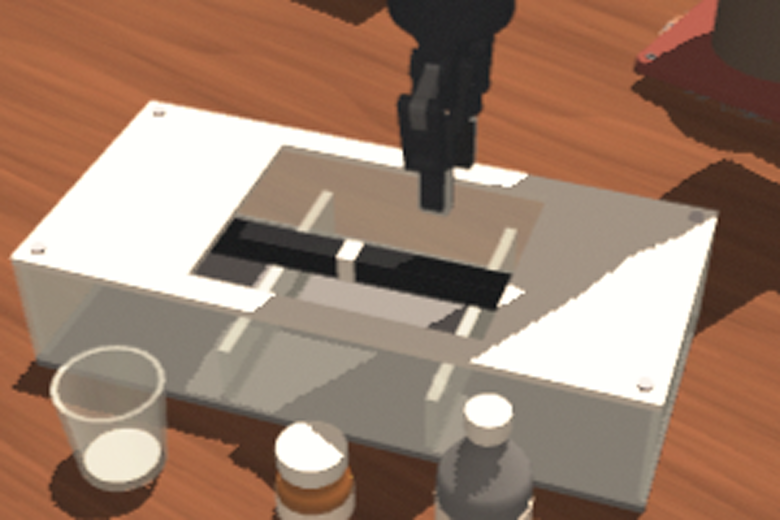

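View pics/top3.png

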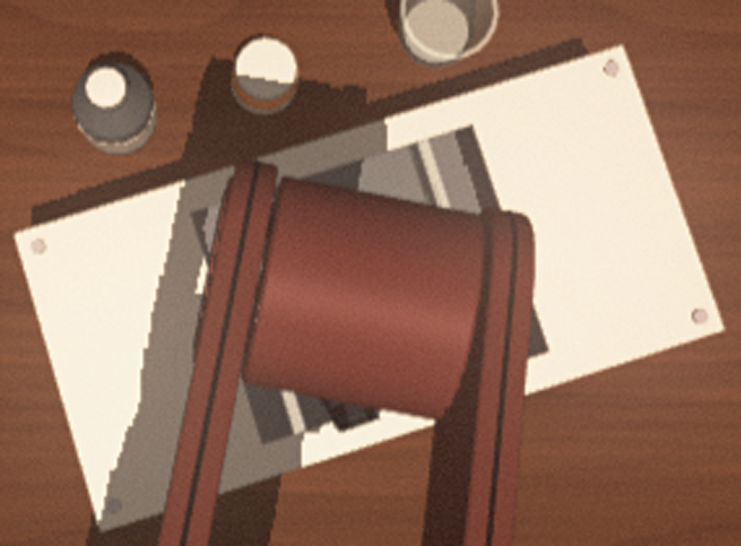

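The scene view shows the fingers over the stem between the band and the right-hand rib. In the top view the arm blocks the stem. I descend now.

Emit:
send_rows(
  motion=[
    {"claw": 55,"tx": 20,"ty": -1,"tz": 0,"wx": 0,"wy": 0,"wz": 0},
    {"claw": 55,"tx": 20,"ty": 0,"tz": 0,"wx": 0,"wy": 0,"wz": 0},
    {"claw": 55,"tx": 12,"ty": 0,"tz": 0,"wx": 0,"wy": 0,"wz": 0},
    {"claw": 55,"tx": 9,"ty": 0,"tz": 0,"wx": 0,"wy": 0,"wz": 0},
    {"claw": 55,"tx": 0,"ty": 0,"tz": 0,"wx": 0,"wy": 0,"wz": 0},
    {"claw": 55,"tx": 0,"ty": 0,"tz": 0,"wx": 0,"wy": 0,"wz": 0},
  ],
)

```text
time: 4.42
tool_pos: [0.5184, -0.0241, 0.0524]
tcp_rot: [0.413, 0.574, -0.413, 0.574]
ft_force: [-0.1, -0.6, 0.3]
grip_width: 0.552
```

```bash
python3 - <<'E'
from h import *
need((47,-9.6,60))
im=robot.get_image('scene'); cv2.imwrite(f'pics/scene4.png',cv2.resize(im[100:300,150:450],None,fx=2.6,fy=2.6,interpolation=cv2.INTER_CUBIC))
E
```

```text
t 4.42 tcp [ 0.5184 -0.0241  0.0524] grasp uvz mm [46.6 -9.9 60.4] w 0.552
tool x [ 0.001 -0.    -1.   ] y [0.948 0.318 0.001] yang 18.56 pitch -0.03
F [-0.1 -0.6  0.3] T [ 0.03  0.01 -0.1 ] q [-0.2   0.14  1.93 -0.    1.07 -0.52]
shift tool mm [ 0.4  0.3 -0.4]
```

View pics/scene4.png

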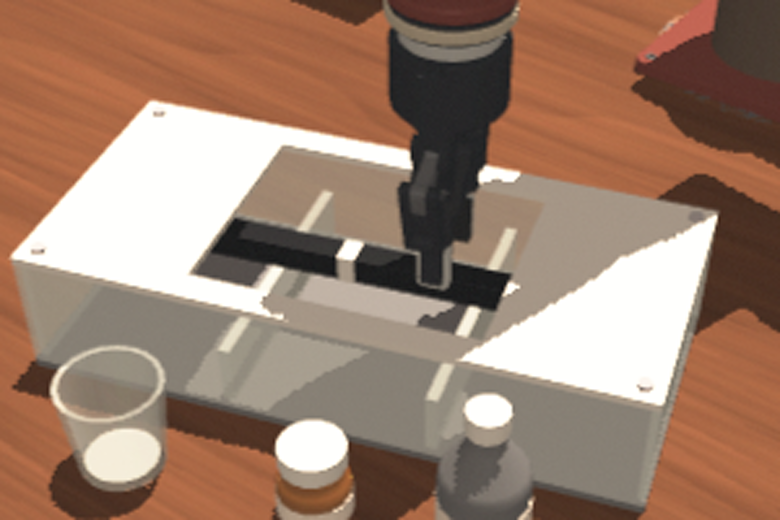

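The fingers straddle the bar, with the near pad at (433,270) in the crop and clear of the rib. Closing now.

Emit:
send_rows(
  motion=[
    {"claw": 30,"tx": 0,"ty": 0,"tz": 0,"wx": 0,"wy": 0,"wz": 0},
    {"claw": 20,"tx": 0,"ty": 0,"tz": 0,"wx": 0,"wy": 0,"wz": 0},
    {"claw": 10,"tx": 0,"ty": 0,"tz": 0,"wx": 0,"wy": 0,"wz": 0},
    {"claw": 0,"tx": 0,"ty": 0,"tz": 0,"wx": 0,"wy": 0,"wz": 0},
    {"claw": 0,"tx": 0,"ty": 0,"tz": 0,"wx": 0,"wy": 0,"wz": 0},
    {"claw": 0,"tx": 0,"ty": 0,"tz": 0,"wx": 0,"wy": 0,"wz": 0},
  ],
  grip_force=80,
)

```text
time: 5.22
tool_pos: [0.5178, -0.024, 0.0517]
tcp_rot: [0.413, 0.574, -0.413, 0.574]
ft_force: [0.4, 0.3, 0.2]
grip_width: 0.001
```

```bash
python3 - <<'E'
from h import *
need((47,-9.6,68.5))
E
```

```text
t 5.22 tcp [ 0.5178 -0.024   0.0517] grasp uvz mm [ 46.9 -10.4  59.7] w 0.001
tool x [-0.  0. -1.] y [ 0.948  0.318 -0.   ] yang 18.56 pitch 0.0
F [0.4 0.3 0.2] T [ 0.03 -0.   -0.04] q [-0.2   0.14  1.93  0.    1.06 -0.52]
shift tool mm [-8.8  0.8 -0.1]
```

The opening reads 0.001, fully shut, so the stem isn't between the pads. Looking.

```bash
python3 - <<'E'
from h import *
im=robot.get_image('scene'); cv2.imwrite(f'pics/scene5.png',cv2.resize(im[160:250,220:370],None,fx=5,fy=5,interpolation=cv2.INTER_CUBIC))
im=robot.get_image('top'); cv2.imwrite(f'pics/top5.png',cv2.resize(im[190:400,230:515],None,fx=2.6,fy=2.6,interpolation=cv2.INTER_CUBIC))
c=np.append(C+U*.0469+V*-.0104,.06); print(proj('scene',[c,c+[0,0,.01]]),proj('scene',c-[0,0,.019]))
print(proj('scene',np.append(C-.0213*U-.009*V,.07)))
E
```

```text
[[320.08070451 206.4524255 ]
 [320.17783986 202.08174646]] [[319.89995412 214.5854273 ]]
[[283.91326214 194.8265585 ]]
```

View pics/scene5.png

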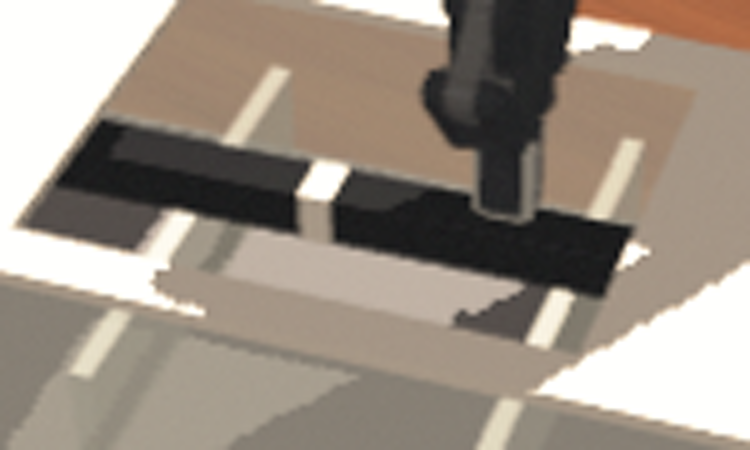

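View pics/top5.png

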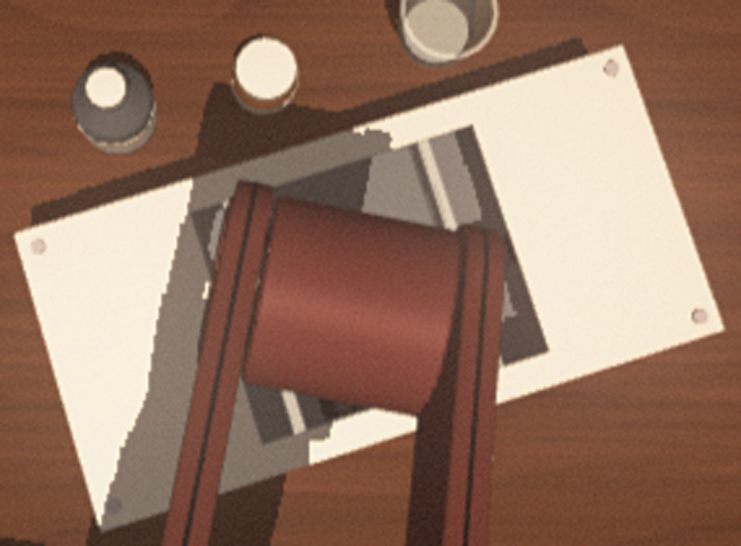

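```bash
python3 - <<'E'
from h import *
P=lambda u,v,z: proj('scene',np.append(C+U*u/1000+V*v/1000,z/1000))[0].round(1)
for v in (-45,-35,-25,-10,0,13,25):
    print(v,[P(47,v,z).tolist() for z in (41,48,60,70,80)])
print('open tip seen',433/2.6+150,288/2.6+100,' shut tip seen',505/5+220,216/5+160)
print('stem top corners',P(47,-19,70),P(47,1,70),P(47,1,50))
# top of closed-camera check: tcp before at z .2094 seen tip (312,115)
print(proj('scene',[.5001,-.0526,.2094-.011]),)
E
```

```text
-45 [[325.6, 203.3], [325.7, 200.3], [325.9, 195.2], [326.0, 190.9], [326.1, 186.4]]
-35 [[324.0, 206.5], [324.1, 203.5], [324.2, 198.4], [324.4, 194.0], [324.5, 189.6]]
-25 [[322.4, 209.7], [322.5, 206.8], [322.6, 201.6], [322.7, 197.3], [322.8, 192.9]]
-10 [[319.9, 214.7], [320.0, 211.8], [320.1, 206.6], [320.2, 202.2], [320.3, 197.8]]
0 [[318.2, 218.1], [318.2, 215.1], [318.3, 210.0], [318.4, 205.6], [318.5, 201.1]]
13 [[316.0, 222.6], [316.0, 219.6], [316.1, 214.4], [316.1, 210.0], [316.2, 205.6]]
25 [[313.8, 226.8], [313.9, 223.8], [313.9, 218.6], [314.0, 214.2], [314.1, 209.8]]
open tip seen 316.53846153846155 210.76923076923077  shut tip seen 321.0 203.2
stem top corners [321.7 199.2] [318.3 205.9] [318.1 214.6]
[[313.46867741 129.54914568]]
```

In the scene view the shut tips sit at row 203. At this position that corresponds to z ≈ 68–70 mm, not the 41 mm implied by the TCP reading. The earlier free-air picture shows the same offset: tips near row 116, where I predicted 129.5. Laterally it agrees, so the tips are really about 27 mm higher than the model says and they closed just above the bar. Going lower is safe under either reading (floor at 6 mm, body inside the opening). I'll reopen, check in the air, then descend further.

Emit:
send_rows(
  motion=[
    {"claw": 55,"tx": -10,"ty": 0,"tz": 0,"wx": 0,"wy": 0,"wz": 0},
    {"claw": 55,"tx": 0,"ty": 0,"tz": 0,"wx": 0,"wy": 0,"wz": 0},
    {"claw": 55,"tx": 0,"ty": 0,"tz": 0,"wx": 0,"wy": 0,"wz": 0},
    {"claw": 55,"tx": 0,"ty": 0,"tz": 0,"wx": 0,"wy": 0,"wz": 0},
    {"claw": 55,"tx": 0,"ty": 0,"tz": 0,"wx": 0,"wy": 0,"wz": 0},
  ],
)

```text
time: 5.95
tool_pos: [0.5177, -0.024, 0.0615]
tcp_rot: [0.413, 0.574, -0.413, 0.574]
ft_force: [0.3, 0.0, -0.2]
grip_width: 0.551
```

```bash
python3 - <<'E'
from h import *
need((47,-9.6,60)); print(robot.tcp_to_tips)
im=robot.get_image('scene'); cv2.imwrite(f'pics/scene6.png',cv2.resize(im[120:250,220:370],None,fx=4.5,fy=4.5,interpolation=cv2.INTER_CUBIC))
E
```

```text
t 5.95 tcp [ 0.5177 -0.024   0.0615] grasp uvz mm [ 46.9 -10.5  69.5] w 0.551
tool x [-0.  0. -1.] y [ 0.948  0.318 -0.   ] yang 18.56 pitch 0.01
F [ 0.3  0.  -0.2] T [-0.01  0.   -0.05] q [-0.2   0.13  1.93 -0.    1.08 -0.52]
shift tool mm [ 9.5  0.9 -0. ]
0.011
```

View pics/scene6.png

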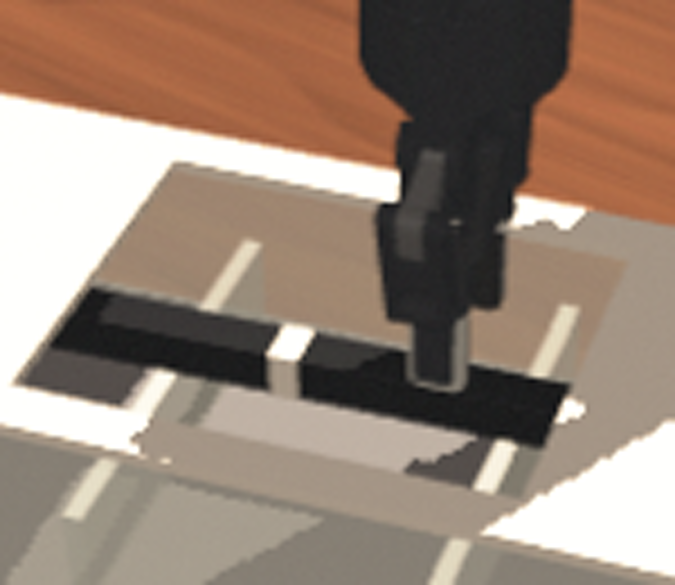

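Emit:
send_rows(
  motion=[
    {"claw": 55,"tx": 8,"ty": 1,"tz": 0,"wx": 0,"wy": 0,"wz": 0},
    {"claw": 55,"tx": 8,"ty": 0,"tz": 0,"wx": 0,"wy": 0,"wz": 0},
    {"claw": 55,"tx": 8,"ty": 0,"tz": 0,"wx": 0,"wy": 0,"wz": 0},
    {"claw": 55,"tx": 8,"ty": 0,"tz": 0,"wx": 0,"wy": 0,"wz": 0},
    {"claw": 55,"tx": 0,"ty": 0,"tz": 0,"wx": 0,"wy": 0,"wz": 0},
  ],
)

```text
time: 6.62
tool_pos: [0.5179, -0.0235, 0.0286]
tcp_rot: [0.413, 0.575, -0.413, 0.573]
ft_force: [-0.3, 0.5, 0.8]
grip_width: 0.548
```

```bash
python3 - <<'E'
from h import *
need((47,-9.6,60))
im=robot.get_image('scene'); cv2.imwrite(f'pics/scene7.png',cv2.resize(im[120:250,220:370],None,fx=4.5,fy=4.5,interpolation=cv2.INTER_CUBIC))
E
```

```text
t 6.62 tcp [ 0.5179 -0.0235  0.0286] grasp uvz mm [ 47.3 -10.1  36.6] w 0.548
tool x [-0.002  0.    -1.   ] y [ 0.948  0.318 -0.002] yang 18.56 pitch 0.06
F [-0.3  0.5  0.8] T [-0.01 -0.02 -0.03] q [-0.2   0.18  1.94  0.    1.02 -0.52]
shift tool mm [-23.4   0.5   0.3]
```

View pics/scene7.png

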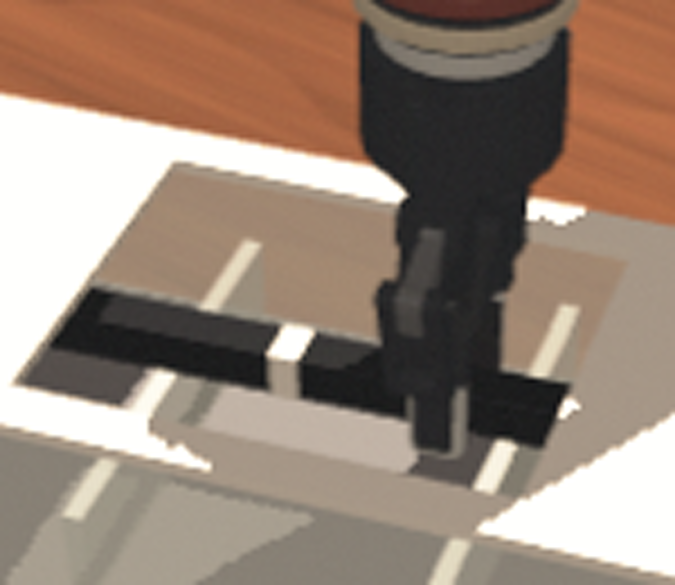

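Now the near pad (tip at (438,455) in the crop, z ≈ 48 mm) reaches past the bar's lower edge. Closing.

Emit:
send_rows(
  motion=[
    {"claw": 40,"tx": 0,"ty": 0,"tz": 0,"wx": 0,"wy": 0,"wz": 0},
    {"claw": 30,"tx": 0,"ty": 0,"tz": 0,"wx": 0,"wy": 0,"wz": 0},
    {"claw": 20,"tx": 0,"ty": 0,"tz": 0,"wx": 0,"wy": 0,"wz": 0},
    {"claw": 10,"tx": 0,"ty": 0,"tz": 0,"wx": 0,"wy": 0,"wz": 0},
    {"claw": 0,"tx": 0,"ty": 0,"tz": 0,"wx": 0,"wy": 0,"wz": 0},
    {"claw": 0,"tx": 0,"ty": 0,"tz": 0,"wx": 0,"wy": 0,"wz": 0},
  ],
  grip_force=80,
)

```text
time: 7.42
tool_pos: [0.5192, -0.0238, 0.0304]
tcp_rot: [0.413, 0.574, -0.413, 0.574]
ft_force: [-1.3, 0.2, 6.0]
grip_width: 0.21
```

```bash
python3 - <<'E'
from h import *
need((47,-9.6,60))
im=robot.get_image('scene'); cv2.imwrite(f'pics/scene8.png',cv2.resize(im[120:250,220:370],None,fx=4.5,fy=4.5,interpolation=cv2.INTER_CUBIC))
E
```

```text
t 7.42 tcp [ 0.5192 -0.0238  0.0304] grasp uvz mm [46.7 -9.  38.4] w 0.21
tool x [ 0.001 -0.    -1.   ] y [0.948 0.318 0.001] yang 18.55 pitch -0.02
F [-1.3  0.2  6. ] T [ 0.04  0.26 -0.11] q [-0.2   0.18  1.94  0.    1.02 -0.52]
shift tool mm [-21.6  -0.5  -0.3]
```

View pics/scene8.png

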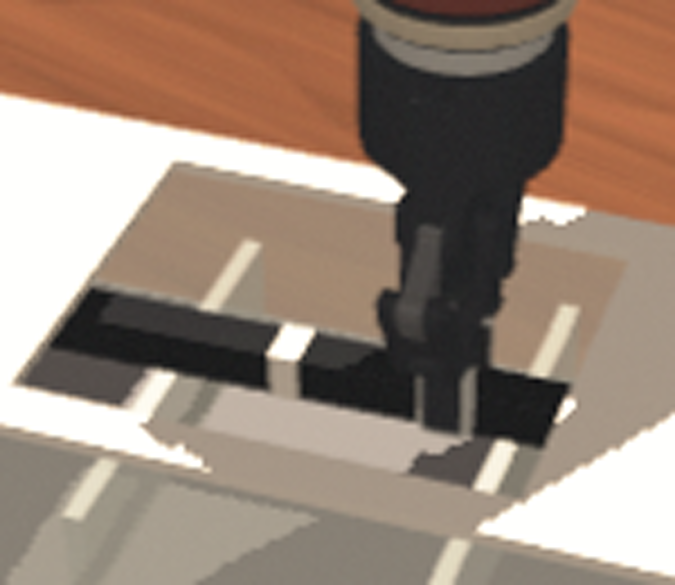

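The grip stopped at 0.21 (about 18 mm) with the pads round the bar. I lift about 8 mm, enough to bring the knob above the rib while staying under the cover, and check.

Emit:
send_rows(
  motion=[
    {"claw": 0,"tx": -3,"ty": 0,"tz": 0,"wx": 0,"wy": 0,"wz": 0},
    {"claw": 0,"tx": -4,"ty": 0,"tz": 0,"wx": 0,"wy": 0,"wz": 0},
    {"claw": 0,"tx": -3,"ty": 0,"tz": 0,"wx": 0,"wy": 0,"wz": 0},
    {"claw": 0,"tx": 0,"ty": 0,"tz": 0,"wx": 0,"wy": 0,"wz": 0},
  ],
)

```text
time: 7.98
tool_pos: [0.5189, -0.0237, 0.0399]
tcp_rot: [0.413, 0.574, -0.413, 0.574]
ft_force: [-0.3, 0.4, -1.6]
grip_width: 0.211
```

```bash
python3 - <<'E'
from h import *
need((47,-9.6,60))
im=robot.get_image('scene'); cv2.imwrite('pics/s9.png',im); cv2.imwrite(f'pics/scene9.png',cv2.resize(im[120:250,220:370],None,fx=4.5,fy=4.5,interpolation=cv2.INTER_CUBIC))
E
```

```text
t 7.97 tcp [ 0.5189 -0.0237  0.0399] grasp uvz mm [46.8 -9.2 47.9] w 0.211
tool x [ 0. -0. -1.] y [0.948 0.318 0.   ] yang 18.56 pitch -0.01
F [-0.3  0.4 -1.6] T [ 0.11 -0.01  0.03] q [-0.2   0.16  1.94 -0.    1.04 -0.52]
shift tool mm [-12.1  -0.4  -0.2]
```

View pics/scene9.png

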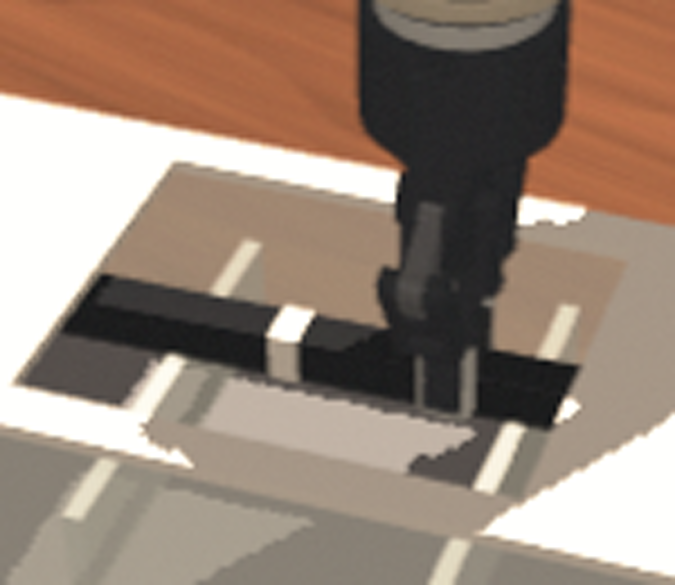

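The whole stem lifted evenly: band up about 4 px, or about 9 mm, and the wrist carries −1.6 N, which is its weight. Now I slide 30 mm lengthwise toward the foot end.

Emit:
send_rows(
  motion=[
    {"claw": 0,"tx": 0,"ty": 0,"tz": 6,"wx": 0,"wy": 0,"wz": 0},
    {"claw": 0,"tx": 0,"ty": 0,"tz": 8,"wx": 0,"wy": 0,"wz": 0},
    {"claw": 0,"tx": 0,"ty": 0,"tz": 8,"wx": 0,"wy": 0,"wz": 0},
    {"claw": 0,"tx": 0,"ty": 0,"tz": 8,"wx": 0,"wy": 0,"wz": 0},
    {"claw": 0,"tx": 0,"ty": 0,"tz": 0,"wx": 0,"wy": 0,"wz": 0},
    {"claw": 0,"tx": 0,"ty": 0,"tz": 0,"wx": 0,"wy": 0,"wz": 0},
  ],
)

```text
time: 8.78
tool_pos: [0.5282, -0.0521, 0.0396]
tcp_rot: [0.413, 0.574, -0.413, 0.574]
ft_force: [-0.5, 0.0, -1.8]
grip_width: 0.212
```

```bash
python3 - <<'E'
from h import *
need((17,-9,60))
im=robot.get_image('scene'); cv2.imwrite('pics/s10.png',im); cv2.imwrite(f'pics/scene10.png',cv2.resize(im[120:250,220:370],None,fx=4.5,fy=4.5,interpolation=cv2.INTER_CUBIC))
E
```

```text
t 8.78 tcp [ 0.5282 -0.0521  0.0396] grasp uvz mm [16.9 -8.8 47.6] w 0.212
tool x [-0.  0. -1.] y [ 0.948  0.318 -0.   ] yang 18.54 pitch 0.02
F [-0.5  0.  -1.8] T [ 0.14  0.04 -0.03] q [-0.25  0.19  1.91  0.    1.05 -0.57]
shift tool mm [-12.4  -0.2  -0.1]
```

View pics/scene10.png

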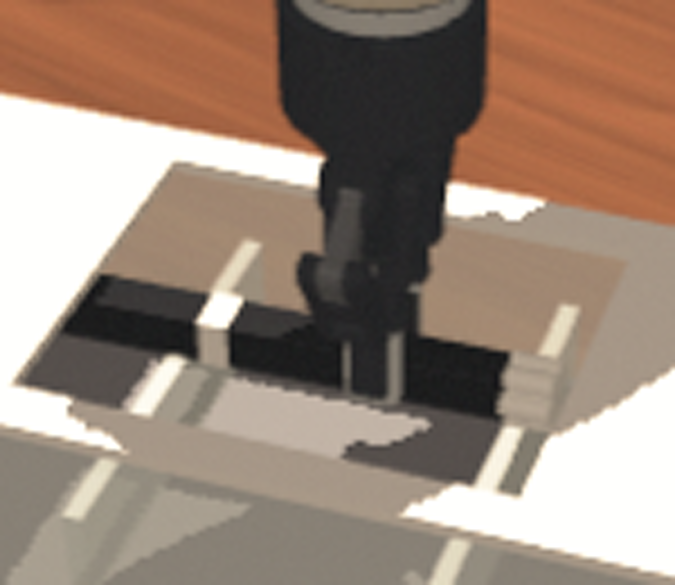

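The white knob is now visible inside the opening ((530,390) in the crop), so it is at +y as expected. The force is still just the weight. Next: tilt with the knob end up, rising as it turns.

Emit:
send_rows(
  motion=[
    {"claw": 0,"tx": -4.2,"ty": 0,"tz": -0.5,"wx": 0,"wy": 2,"wz": 0},
    {"claw": 0,"tx": -4.2,"ty": 0,"tz": -0.6,"wx": 0,"wy": 2,"wz": 0},
    {"claw": 0,"tx": -4.2,"ty": 0,"tz": -0.8,"wx": 0,"wy": 2,"wz": 0},
    {"claw": 0,"tx": -4.1,"ty": 0,"tz": -1,"wx": 0,"wy": 2,"wz": 0},
    {"claw": 0,"tx": -4.1,"ty": 0,"tz": -1.1,"wx": 0,"wy": 2,"wz": 0},
    {"claw": 0,"tx": 0,"ty": 0,"tz": 0,"wx": 0,"wy": 0,"wz": 0},
  ],
)

```text
time: 9.57
tool_pos: [0.528, -0.0505, 0.061]
tcp_rot: [0.448, 0.622, -0.375, 0.522]
ft_force: [0.4, -1.1, -1.9]
grip_width: 0.212
```

```bash
cat >> h.py <<'E'
def stem(L=.0296,s=.068):
    p,M,g=status(); a=p-L*M[:,0]; t=-M[:,2]
    for n,q in(('foot',-.14-s),('mid',-s),('grip',0),('knob',.14-s)):
        w=a+q*t; d=w[:2]-C; print(n,'uvz',(1000*np.array([d@U,d@V,w[2]])).round(1),'px scene',proj('scene',w)[0].round(1))
E
python3 - <<'E'
from h import *
stem()
im=robot.get_image('scene'); cv2.imwrite(f'pics/scene11.png',cv2.resize(im[120:250,220:370],None,fx=4.5,fy=4.5,interpolation=cv2.INTER_CUBIC))
E
```

```text
t 9.57 tcp [ 0.528  -0.0505  0.061 ] grasp uvz mm [17.2 -8.5 68.9] w 0.212
tool x [-0.055  0.165 -0.985] y [0.948 0.317 0.   ] yang 18.49 pitch 10.01
F [ 0.4 -1.1 -1.9] T [-0.02 -0.06 -0.03] q [-0.34  0.23  1.83  0.15  1.2  -0.72]
foot uvz [-191.4   -3.8   54. ] px scene [198.6 185. ]
mid uvz [-53.5  -6.9  78.4] px scene [266.6 188.2]
grip uvz [13.4 -8.4 90.2] px scene [301.9 189.9]
knob uvz [ 84.3 -10.  102.7] px scene [341.2 191.8]
```

View pics/scene11.png

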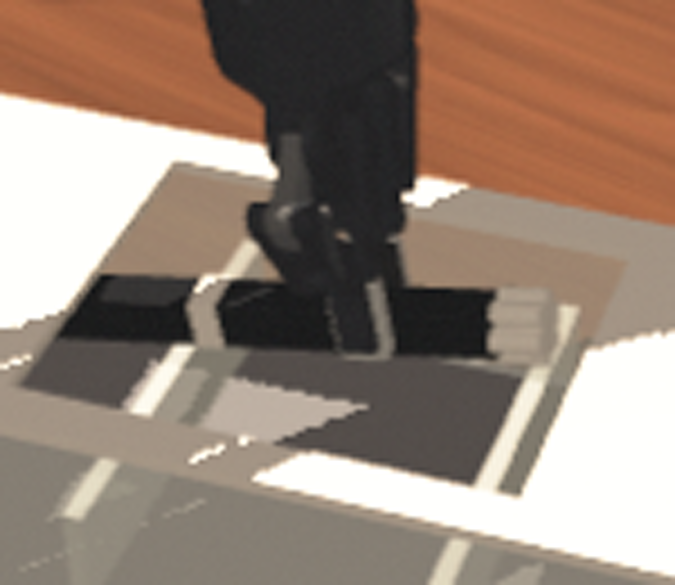

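The stem follows the tool: the model puts the band at crop (210,307) and the knob face at (545,323), and they appear at about (205,312) and (550,325). The forces show only the weight. Continuing to 20°.

Emit:
send_rows(
  motion=[
    {"claw": 0,"tx": -4,"ty": 0,"tz": -1.2,"wx": 0,"wy": 2,"wz": 0},
    {"claw": 0,"tx": -4,"ty": 0,"tz": -1.4,"wx": 0,"wy": 2,"wz": 0},
    {"claw": 0,"tx": -4,"ty": 0,"tz": -1.5,"wx": 0,"wy": 2,"wz": 0},
    {"claw": 0,"tx": -3.9,"ty": 0,"tz": -1.7,"wx": 0,"wy": 2,"wz": 0},
    {"claw": 0,"tx": -3.9,"ty": 0,"tz": -1.8,"wx": 0,"wy": 2,"wz": 0},
    {"claw": 0,"tx": 0,"ty": 0,"tz": 0,"wx": 0,"wy": 0,"wz": 0},
  ],
)

```text
time: 10.38
tool_pos: [0.527, -0.0479, 0.0819]
tcp_rot: [0.479, 0.665, -0.335, 0.465]
ft_force: [0.0, -0.7, -2.2]
grip_width: 0.211
```

```bash
python3 - <<'E'
from h import *
stem()
im=robot.get_image('scene'); cv2.imwrite(f'pics/scene12.png',cv2.resize(im[100:260,200:400],None,fx=3.7,fy=3.7,interpolation=cv2.INTER_CUBIC))
E
```

```text
t 10.38 tcp [ 0.527  -0.0479  0.0819] grasp uvz mm [18.6 -8.6 89.4] w 0.211
tool x [-0.109  0.325 -0.94 ] y [0.948 0.317 0.   ] yang 18.5 pitch 20.03
F [ 0.  -0.7 -2.2] T [-0.16 -0.05  0.01] q [-0.42  0.29  1.75  0.26  1.36 -0.83]
foot uvz [-184.2   -4.    38.5] px scene [203.2 192.2]
mid uvz [-52.7  -7.   86.4] px scene [266.8 184.7]
grip uvz [ 11.2  -8.5 109.7] px scene [300.7 180.7]
knob uvz [ 78.8 -10.  134.4] px scene [338.8 176.1]
```

View pics/scene12.png

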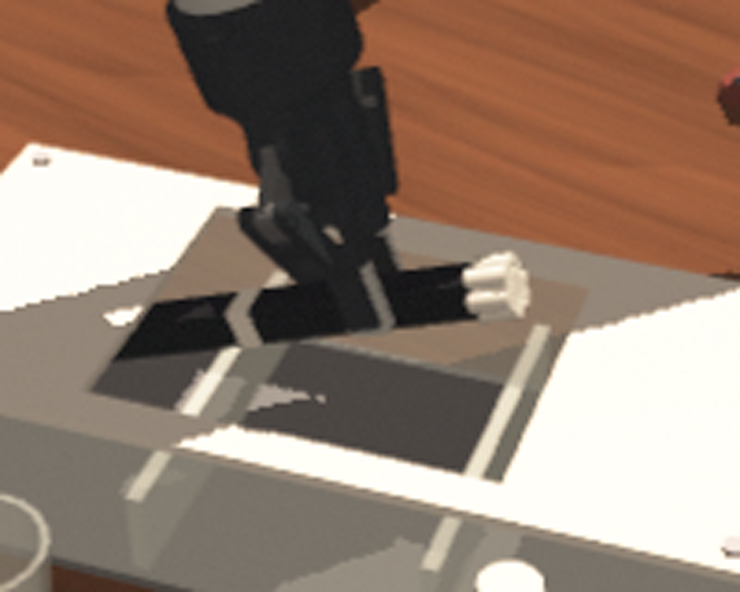

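At 20°, the knob is out through the opening at crop (500,285). I draw the stem out along its own axis by 120 mm.

Emit:
send_rows(
  motion=[
    {"claw": 0,"tx": 0,"ty": 0,"tz": -6,"wx": 0,"wy": 0,"wz": 0},
    {"claw": 0,"tx": 0,"ty": 0,"tz": -10,"wx": 0,"wy": 0,"wz": 0},
    {"claw": 0,"tx": 0,"ty": 0,"tz": -12,"wx": 0,"wy": 0,"wz": 0},
    {"claw": 0,"tx": 0,"ty": 0,"tz": -12,"wx": 0,"wy": 0,"wz": 0},
    {"claw": 0,"tx": 0,"ty": 0,"tz": -12,"wx": 0,"wy": 0,"wz": 0},
    {"claw": 0,"tx": 0,"ty": 0,"tz": -8,"wx": 0,"wy": 0,"wz": 0},
    {"claw": 0,"tx": 0,"ty": 0,"tz": 0,"wx": 0,"wy": 0,"wz": 0},
  ],
)

```text
time: 11.3
tool_pos: [0.5087, 0.0067, 0.1027]
tcp_rot: [0.478, 0.665, -0.335, 0.466]
ft_force: [-0.2, 0.7, -2.7]
grip_width: 0.211
```

Emit:
send_rows(
  motion=[
    {"claw": 0,"tx": 0,"ty": 0,"tz": -8,"wx": 0,"wy": 0,"wz": 0},
    {"claw": 0,"tx": 0,"ty": 0,"tz": -12,"wx": 0,"wy": 0,"wz": 0},
    {"claw": 0,"tx": 0,"ty": 0,"tz": -12,"wx": 0,"wy": 0,"wz": 0},
    {"claw": 0,"tx": 0,"ty": 0,"tz": -12,"wx": 0,"wy": 0,"wz": 0},
    {"claw": 0,"tx": 0,"ty": 0,"tz": -10,"wx": 0,"wy": 0,"wz": 0},
    {"claw": 0,"tx": 0,"ty": 0,"tz": -6,"wx": 0,"wy": 0,"wz": 0},
    {"claw": 0,"tx": 0,"ty": 0,"tz": 0,"wx": 0,"wy": 0,"wz": 0},
  ],
)

```text
time: 12.18
tool_pos: [0.4908, 0.06, 0.1231]
tcp_rot: [0.478, 0.665, -0.335, 0.466]
ft_force: [-0.0, -0.3, -2.1]
grip_width: 0.216
```

```bash
python3 - <<'E'
from h import *
stem()
im=robot.get_image('scene'); cv2.imwrite(f'pics/scene13.png',cv2.resize(im[60:300,150:450],None,fx=2.6,fy=2.6,interpolation=cv2.INTER_CUBIC))
E
```

```text
t 12.18 tcp [0.4908 0.06   0.1231] grasp uvz mm [132.3 -11.3 130.6] w 0.216
tool x [-0.109  0.324 -0.94 ] y [0.948 0.319 0.   ] yang 18.59 pitch 19.98
F [-0.  -0.3 -2.1] T [-0.15 -0.04 -0.05] q [-0.25  0.11  1.87  0.3   1.37 -0.67]
foot uvz [-70.5  -6.4  79.8] px scene [257.7 185.9]
mid uvz [ 61.1  -9.6 127.7] px scene [328.6 177.5]
grip uvz [125.  -11.1 150.9] px scene [366.4 173. ]
knob uvz [192.6 -12.8 175.5] px scene [409.3 167.9]
```

View pics/scene13.png

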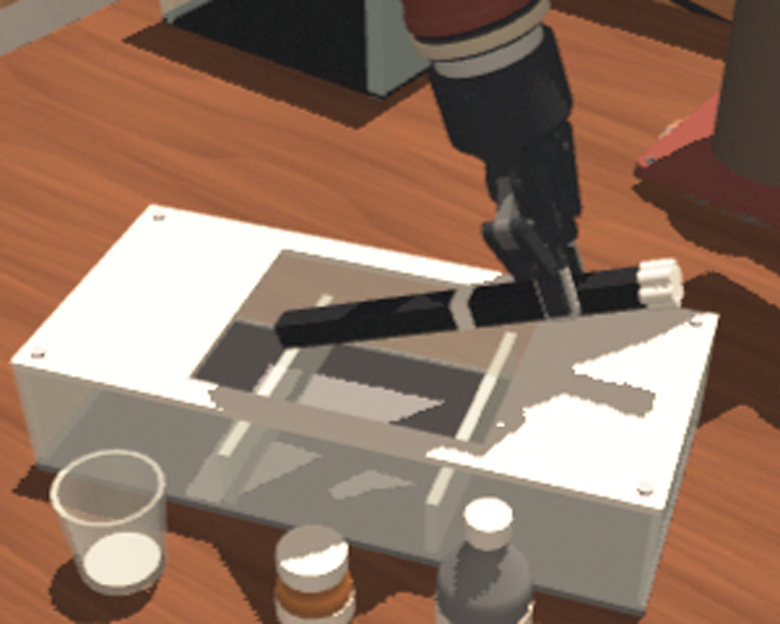

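The foot end (crop (280,330)) is inside the opening and the stem is drawn clear of the far rim. Now straight up, then level.

Emit:
send_rows(
  motion=[
    {"claw": 0,"tx": -8,"ty": 0,"tz": -2.9,"wx": 0,"wy": 0,"wz": 0},
    {"claw": 0,"tx": -15,"ty": 0,"tz": -5.5,"wx": 0,"wy": 0,"wz": 0},
    {"claw": 0,"tx": -17,"ty": 0,"tz": -6.2,"wx": 0,"wy": 0,"wz": 0},
    {"claw": 0,"tx": -17,"ty": 0,"tz": -6.2,"wx": 0,"wy": 0,"wz": 0},
    {"claw": 0,"tx": -10,"ty": 0,"tz": -3.6,"wx": 0,"wy": 0,"wz": 0},
    {"claw": 0,"tx": 0,"ty": 0,"tz": 0,"wx": 0,"wy": 0,"wz": 0},
  ],
)

```text
time: 12.98
tool_pos: [0.4915, 0.0595, 0.1954]
tcp_rot: [0.478, 0.664, -0.335, 0.467]
ft_force: [-0.1, -0.1, -1.7]
grip_width: 0.214
```

Emit:
send_rows(
  motion=[
    {"claw": 0,"tx": 0,"ty": 0,"tz": 0,"wx": 0,"wy": -2,"wz": 0},
    {"claw": 0,"tx": 0,"ty": 0,"tz": 0,"wx": 0,"wy": -3,"wz": 0},
    {"claw": 0,"tx": 0,"ty": 0,"tz": 0,"wx": 0,"wy": -3,"wz": 0},
    {"claw": 0,"tx": 0,"ty": 0,"tz": 0,"wx": 0,"wy": -3,"wz": 0},
    {"claw": 0,"tx": 0,"ty": 0,"tz": 0,"wx": 0,"wy": -3,"wz": 0},
    {"claw": 0,"tx": 0,"ty": 0,"tz": 0,"wx": 0,"wy": -3,"wz": 0},
    {"claw": 0,"tx": 0,"ty": 0,"tz": 0,"wx": 0,"wy": -3,"wz": 0},
    {"claw": 0,"tx": 0,"ty": 0,"tz": 0,"wx": 0,"wy": 0,"wz": 0},
  ],
)

```text
time: 13.98
tool_pos: [0.49, 0.0608, 0.1935]
tcp_rot: [0.412, 0.575, -0.412, 0.574]
ft_force: [0.6, -0.0, -2.5]
grip_width: 0.218
```

```bash
python3 - <<'E'
from h import *
stem()
p,M,g=status(); mid=p-.0296*M[:,0]+.068*M[:,2]; print('centre shift', (M.T@(np.append(C,.22)-mid)*1000).round(1))
E
```

```text
t 13.97 tcp [0.49   0.0608 0.1935] grasp uvz mm [136.1 -11.9 201.5] w 0.218
tool x [-0.001 -0.    -1.   ] y [ 0.947  0.32  -0.001] yang 18.68 pitch 0.01
F [ 0.6 -0.  -2.5] T [ 0.15  0.03 -0.02] q [-0.04 -0.08  1.88 -0.    1.35 -0.36]
foot uvz [-71.8  -6.5 223.1] px scene [251.4 114.7]
mid uvz [ 68.1 -10.1 223.1] px scene [334.7 128.7]
grip uvz [136.1 -11.9 223.1] px scene [377.1 135.8]
knob uvz [208.1 -13.7 223.2] px scene [423.6 143.5]
t 13.97 tcp [0.49   0.0608 0.1935] grasp uvz mm [136.1 -11.9 201.5] w 0.218
tool x [-0.001 -0.    -1.   ] y [ 0.947  0.32  -0.001] yang 18.68 pitch 0.01
F [ 0.6 -0.  -2.5] T [ 0.15  0.03 -0.02] q [-0.04 -0.08  1.88 -0.    1.35 -0.36]
centre shift [ 3.1  8.4 68.4]
```

Emit:
send_rows(
  motion=[
    {"claw": 0,"tx": 0,"ty": 1,"tz": 7,"wx": 0,"wy": 0,"wz": 0},
    {"claw": 0,"tx": 0,"ty": 2,"tz": 14,"wx": 0,"wy": 0,"wz": 0},
    {"claw": 0,"tx": 0,"ty": 2,"tz": 16,"wx": 0,"wy": 0,"wz": 0},
    {"claw": 0,"tx": 0,"ty": 2,"tz": 16,"wx": 0,"wy": 0,"wz": 0},
    {"claw": 0,"tx": 0,"ty": 1,"tz": 10,"wx": 0,"wy": 0,"wz": 0},
    {"claw": 0,"tx": 0,"ty": 0,"tz": 5,"wx": 0,"wy": 0,"wz": 0},
    {"claw": 0,"tx": 0,"ty": 0,"tz": 0,"wx": 1.4,"wy": 0,"wz": 0},
    {"claw": 0,"tx": 0,"ty": 0,"tz": 0,"wx": 0,"wy": 0,"wz": 0},
    {"claw": 0,"tx": 0,"ty": 0,"tz": 0,"wx": 0,"wy": 0,"wz": 0},
    {"claw": 0,"tx": 0,"ty": 0,"tz": 0,"wx": 0,"wy": 0,"wz": 0},
  ],
)

```text
time: 15.22
tool_pos: [0.52, -0.002, 0.1943]
tcp_rot: [0.42, 0.569, -0.42, 0.569]
ft_force: [-0.0, 0.7, -2.2]
grip_width: 0.213
```

```bash
python3 - <<'E'
from h import *
stem()
im=robot.get_image('scene'); cv2.imwrite('pics/s14.png',im);cv2.imwrite(f'pics/scene14.png',cv2.resize(im[40:300,150:450],None,fx=2.3,fy=2.3,interpolation=cv2.INTER_CUBIC))
im=robot.get_image('top'); cv2.imwrite('pics/t14.png',im)
E
```

```text
t 15.22 tcp [ 0.52   -0.002   0.1943] grasp uvz mm [ 67.3  -1.8 202.3] w 0.213
tool x [ 0. -0. -1.] y [0.955 0.296 0.   ] yang 17.19 pitch -0.0
F [-0.   0.7 -2.2] T [ 0.1   0.02 -0.03] q [-0.16 -0.02  1.82 -0.    1.35 -0.46]
foot uvz [-140.7   -1.8  223.9] px scene [211.4 108.6]
mid uvz [ -0.7  -1.8 223.9] px scene [291.6 123.3]
grip uvz [ 67.3  -1.8 223.9] px scene [332.7 130.8]
knob uvz [139.3  -1.8 223.9] px scene [377.7 139. ]
```

View pics/scene14.png

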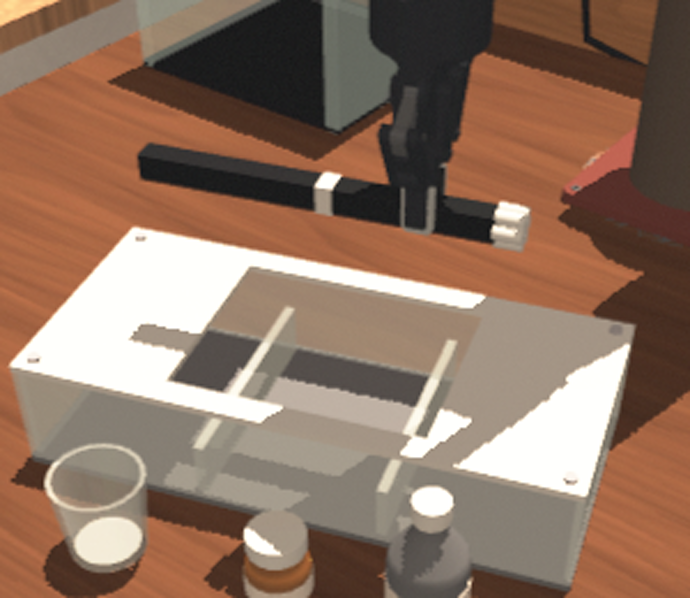

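View pics/t14.png

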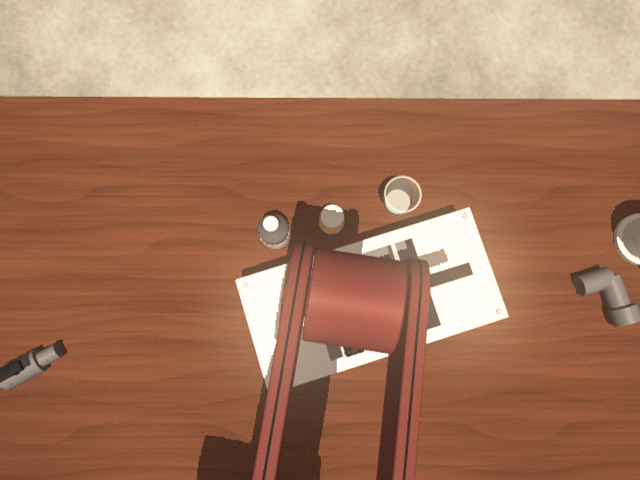

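```bash
python3 - <<'E'
from h import *
im=cv2.imread('pics/s14.png').max(2)
n=np.append(V,0); p0=np.append(C+V*.0082,0); q=[]
for col in list(range(216,284))+list(range(298,316)):
    r0=proj('scene',np.append(C-.0018*V+U*((col-291.6)/585),.2239))[0]; 
    rows=np.arange(int(r0[1])-12,int(r0[1])+14); d=rows[im[rows,col]<55]
    if len(d)<4: continue
    o,dd=ray('scene',(col,d[-1]+.5)); w=o+dd*((p0-o)@n)/(dd@n); q.append(((w[:2]-C)@U*1000,w[2]*1000))
q=np.array(q); f=np.polyfit(q[:,0],q[:,1],1); print('level deg',np.degrees(np.arctan(f[0])),'bottom z at mid',f[1],len(q), np.std(q[:,1]-np.polyval(f,q[:,0])))
S=robot.get_state(); print(np.abs(S['joint_velocities']).max(),S['time'])
E
```

```text
level deg 0.03454211989618329 bottom z at mid 214.79458873741657 86 0.5508237797404463
0.0020873717536574613 15.325
```

Measured from the image, the stem is level to 0.03°. Its underside is at z ≈ 215 mm, and the arm is still. Handing in.

```bash
python3 - <<'E'
from workcell import robot
print(robot.job_done())
E
```

```text
the job is handed in; nothing more can be done
None
```

I gripped the stem through the opening and lifted it about 9 mm so the knob cleared the rib. I then slid it 30 mm toward its foot, tilted it 20° and drew it out knob first. After that I raised it, levelled it and centred it over the opening, still gripped.

**Last checks:**
- **Level:** 0.03°, measured from the scene picture.
- **Height:** the bar's underside is at about z = 215 mm, and the knob's lowest point works out about 5 mm lower. That is about 110 mm above the cover, against the 60 mm asked.
- **Position:** the stem's middle is within about 2 mm of the opening's centre, by the arm's reading.
- **Still and free:** joint speeds were about zero, the wrist force was about −2 N (the stem's weight), and the grip was holding at 0.21.
- **Bottle, cup and jar:** undisturbed in the pictures.
- **Time:** handed in at about 15 s.

**What disagreed:** the first grip closed just above the bar without touching it. The fingertips were really about 27 mm higher than the stated tool geometry. I measured this in the pictures, went lower and gripped again. The gripper also read about 18 mm on the 20 mm bar, but the stem did not visibly slip.

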